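Set out a glaze batch on the colour board

TASK

Set up the next glaze batch. Take the grey-lidded jar off the pocket scale and set out the three tall jars upright on the cork spots of the plywood board, centred: the grey-lidded jar on the end spot nearer the scale, the amber-lidded jar on the end spot farther from it, the blue jar (white lid) between them. Stand the empty white cup upright in the middle of the scale's silver plate, and leave the squat jar and the roll of tape where they are.

Things in the scene. Friction and masses are not known exactly. Their poses are not given: they have to be found in the camera images.
- grey_jar: loose eight-sided glass jar of grey pigment with a dark grey twist lid, 58 mm across the flats all round (two flats face the jar's x axis, two its y axis), 111 mm tall (the top 15 mm is the round lid, 56 mm), about 0.25 kg; origin at the centre of its underside, z up. Starts standing on the scale's plate
- amber_jar: loose eight-sided glass jar of pale salmon pigment with an amber-yellow twist lid, 58 mm across the flats all round (two flats face the jar's x axis, two its y axis), 111 mm tall (the top 15 mm is the round lid, 56 mm), about 0.25 kg; origin at the centre of its underside, z up. Starts on the table
- blue_jar: loose eight-sided glass jar of cobalt-blue pigment with a white twist lid, 58 mm across the flats all round (two flats face the jar's x axis, two its y axis), 111 mm tall (the top 15 mm is the round lid, 56 mm), about 0.25 kg; origin at the centre of its underside, z up. Starts on the table
- cup: loose empty white ceramic cup without handle, round, 62 mm across at the rim, tapering to 50 mm at the foot, 60 mm tall, wall 4 mm, 0.12 kg; may be gripped across the outside a little below the rim; origin at the centre of its underside, z up. Starts on the table
- scale: flat dark pocket scale, fixed to the table, level, 118 x 66 mm and 14.5 mm high, origin at the centre of its underside. Its long side runs at -0.314 rad (clockwise from above) from the body's x axis; display and keys are at the -x end. The square silver plate, whose top is about 14.5 mm above the table, has its centre at x = +25 mm, y = -8 mm in the body's frame. It lies left or right of the board
- board: fixed plywood board, 100 mm (its x) by 330 mm (its y) and 12 mm thick, origin at the centre of its underside. Three round cork spots of 70 mm, flush with its top, lie in a row along its y axis at y = -110, 0 and +110 mm (x = 0)
- wide_jar: bystander: loose squat jar of peach pigment with a white lid, 78 mm across, 82 mm tall; origin at the centre of its underside
- tape: bystander: loose roll of yellowish masking tape lying flat, 98 mm across, 25 mm high; origin at the centre of its underside. Lies on the other side of the board from the scale
Mind the look-alikes: they are no part of the job. Leave any green look-alike of the grey_jar alone.

How it is judged:
By the outcome, as a careful person would: the job done as asked, in the order asked, and still so for the second after the job is handed in, with the robot touching nothing.
It also fails if it takes over 109 s, if anything falls off the work surface, if the arm or the gripper's body presses on something with over 40 N, if the wrist force passes 120 N, or if a joint passes its speed limit or range.

ROBOT

A 7-joint arm with a two-finger parallel gripper is mounted at the origin on the work surface; the furniture and walls round the work are solid. World frame = base frame: x ahead of the robot, y to its left, z up, the work surface at z = 0. Lengths are in m, angles in rad, forces in N, time in s.
With the tool pointing down it reaches from about 0.35 to 0.9 m from the base axis. Payload 8.1 kg.
Tool frame: the origin (TCP) lies on the front face of the gripper's body, between the roots of the fingers; the fingertips stand 66 mm ahead of it and the grasp point (between the pads) lies 47 mm ahead of it (arm.finger_overhang is the distance from the TCP to the fingertips, in m); z points along the fingers, y is the line along which they close (so a half turn about z gives the same grasp; the last joint's range is limited). The gripper opens to 92 mm and grips with 3 to 60 N. Pads are 19 mm wide; open, the fingers measure 130 mm over their backs; the gripper's body (75 mm by 190 mm) begins 47 mm behind the grasp point.
Start: joints at [-0.103, 0.434, 0.025, 1.573, -0.012, 1.134, -0.075], TCP at [0.625, -0, 0.292] pointing down, gripper open.
Joint ranges: [-2.62, 2.62], [-0.44, 2.09], [-1.27, 1.32], [0.08, 2.57], [-1.32, 4.46], [0.12, 2], [-2.74, 2.74]. Speed limits (rad/s): [2.22, 2.22, 3.01, 3.01, 3.14, 3.14, 3.14].

INTERFACE

Orientations are given as a rotation vector (axis times angle).
In Python, from cell import readout, cams, workorder, spotter, arm gives the robot as it stands.
- The arm moves only by the shell command python3 -m creep FILE [FORCE], which reads ROWS from the file FILE. ROWS is a JSON list of rows, 1 to 10 of them, each an object with the fields pos (a list: dx, dy, dz in m), turn (a turn about the tool's z in rad), jaw (the opening from 0.0 (shut) to 1.0 (fully open)); a field left out counts as zero (the opening has to be given); each row shifts and turns the commanded pose from where the row before left it, along the tool's axes as they then stand; what a row does not reach is not made up. A row lasts 1/10 s, in which the tool goes at most 0.05 m and 0.15 rad, less where a joint would pass 70% of its speed; a pose out of reach is approached as far as the arm can. The fingers move at their own pace and stop on an object; FORCE is the grip in N (left out, the last holds). Time passes only in rows, so rows that do not move let the fingers close. It prints the time, the measured TCP pose, the force, the opening and the grip force at its end. Input that does not fit is refused with a message, and nothing moves.
- readout.observe(): the state, without advancing time (a new reading comes with each control period).
- cams.get_image(name): name is "scene" or "side" or "wrist"; returns a dict with "image" (480x640x3 uint8, blue, green, red), "fx", "fy", "cx", "cy" (pixels), "distortion" ([k1, k2, p1, p2, k3] as OpenCV has them; the pictures are not rectified), "cam_to_world" (4x4, takes a point from camera to world coordinates); the wrist camera has in their place "mount" (4x4, takes a point from camera to tool coordinates, whose origin is the TCP and whose axes are the flange's). Camera axes: x right, y down, z forward; pixel columns grow to the right and rows downward; lengths in m; the calibration is good to about 2 mm. A picture is of the moment at which its call begins: read the wrist's pose just before it. There is no depth.
- workorder.sign_off(): hands the job in; it is judged then, once.
Trained networks look in a picture, given as the dict that the camera call returned (one of the last four; its "shot" number tells which), for a name from the list of things; names that differ only in an ending like _2 or _b are one class to them, and where a whole thing is asked for, a point or a joint stands for the part that bears it (a point fixed in the world has none). Each returns a list of dicts, best first, with "score" (0 to 1); they miss things now and then, are a little off and sometimes report something else, mostly with a low value. They report only what shows in the picture. A call takes as long as a camera call. They do not tell look-alikes from the thing itself.
- spotter.boxes_of(picture, name): "centre" ([x, y, z] in m, in the coordinates of the camera as it stood for that picture, good to about 4 mm: the middle of the surface that is visible of it).
The state is a dict: "clock": time; "joints": joint angles; "dq": joint speeds; "joint_efforts": joint torques, N m; "position": TCP position; "ee_rot": TCP orientation; "force": force on the tool from outside, world axes, zero at the start; "ft_torque": the same for the moment, N m; "width": opening from 0.0 (shut) to 1.0 (fully open); "gripper_force": force on a finger pad.
Only numpy, scipy, OpenCV 4.12 (cv2) and the standard library are available. Lean on these libraries where they do the work, as an engineer would, in place of code of your own. Each camera call takes 0.05 s, during which the arm holds its last target. There are 200 camera calls.

## Working session

There is one attempt and no reset: what is moved stays moved. The work goes in short steps, Python scripts to look and compute and a shell command to move; the robot and the scene stay as the last step left them, time stands still between calls to the robot, and variables do not carry over. Pictures are saved under pics/ and viewed, at most 14 in all, crops included, and the job is handed in when it is done.

```bash
ls; mkdir -p pics
cat > h.py <<'E'
import numpy as np, cv2
from scipy.spatial.transform import Rotation as R
from cell import readout, cams, workorder, spotter, arm
def T(im,st=None):
    if 'cam_to_world' in im: return np.array(im['cam_to_world'])
    st=st or readout.observe(); M=np.eye(4); M[:3,:3]=R.from_rotvec(st['ee_rot']).as_matrix(); M[:3,3]=st['position']
    return M@np.array(im['mount'])
def K(im): return np.array([[im['fx'],0,im['cx']],[0,im['fy'],im['cy']],[0,0,1.]])
def proj(im,M,P):
    P=np.atleast_2d(P).astype(float); W=np.linalg.inv(M); p=P@W[:3,:3].T+W[:3,3]
    return cv2.projectPoints(p,np.zeros(3),np.zeros(3),K(im),np.array(im['distortion'],float))[0][:,0]
def unproj(im,M,uv,z):
    n=cv2.undistortPoints(np.array(uv,float).reshape(-1,1,2),K(im),np.array(im['distortion'],float))[:,0]
    d=np.c_[n,np.ones(len(n))]@M[:3,:3].T; o=M[:3,3]
    return o+d*((z-o[2])/d[:,2])[:,None]
def find(im,M,name):
    out=[]
    for b in spotter.boxes_of(im,name):
        w=(M@np.r_[b['centre'],1])[:3]; out.append((round(b['score'],2),w.round(3),proj(im,M,w)[0].round()))
    return out
E
cat > a.py <<'E'
from h import *
print(readout.observe())
for c in ['scene','side','wrist']:
    st=readout.observe(); im=cams.get_image(c); M=T(im,st)
    cv2.imwrite(f'pics/{c}0.png',im['image']); print(c,M.round(3).tolist(),im['fx'])
    for n in ['grey_jar','blue_jar','cup','scale','board','wide_jar','tape']:
        print(n,find(im,M,n))
E
python3 a.py
```

```text
pics
{'clock': 0.0, 'joints': array([-0.10261605,  0.4352048 ,  0.02498743,  1.57404869, -0.01157854,
        1.1340242 , -0.07508532]), 'dq': array([-0.00013225, -0.00053555, -0.0017814 ,  0.00144793, -0.00084675,
        0.00124179, -0.00133433]), 'joint_efforts': array([ 3.89017032e-04, -6.67853522e+01,  9.84863900e-01, -3.14464223e+01,
       -6.05165795e-02,  4.27553023e-02,  1.12382318e-04]), 'position': array([ 6.24606290e-01, -5.05885566e-05,  2.91475099e-01]), 'ee_rot': array([-2.22080508e+00, -2.22071050e+00,  1.88394860e-03]), 'force': array([ 0.01878575,  0.20481524, -0.34544176]), 'ft_torque': array([-0.02617928,  0.02299032,  0.00108266]), 'gripper_force': 0.0, 'width': 1.0018938986690225}
scene [[0.48, -0.683, 0.55, -0.216], [-0.877, -0.381, 0.292, -0.229], [0.01, -0.623, -0.782, 1.11], [0.0, 0.0, 0.0, 1.0]] 492.0215535565523
grey_jar [(0.83, array([ 0.324, -0.006,  0.096]), array([342., 323.])), (0.82, array([0.643, 0.495, 0.077]), array([243., 176.])), (0.8, array([0.554, 0.535, 0.075]), array([216., 190.])), (0.64, array([0.461, 0.389, 0.1  ]), array([237., 223.]))]
[... 862 characters left out ...]
[]
scale [(0.71, array([0.595, 0.149, 0.012]), array([300., 244.])), (0.63, array([0.435, 0.43 , 0.017]), array([305., 321.]))]
board [(0.8, array([0.599, 0.147, 0.015]), array([299., 242.]))]
wide_jar [(0.6, array([0.682, 0.404, 0.067]), array([224., 269.]))]
tape [(0.91, array([ 0.416, -0.213,  0.018]), array([401., 199.]))]
wrist [[1.0, -0.0, -0.001, 0.626], [-0.0, -0.963, -0.27, 0.073], [-0.0, 0.27, -0.963, 0.386], [0.0, 0.0, 0.0, 1.0]] 427.3570744660993
grey_jar [(0.89, array([0.368, 0.002, 0.039]), array([ 18., 214.]))]
blue_jar [(0.91, array([0.457, 0.098, 0.11 ]), array([52., 88.]))]
cup []
scale []
board [(0.61, array([0.608, 0.081, 0.009]), array([297., 114.]))]
wide_jar []
tape []
```

View pics/scene0.png

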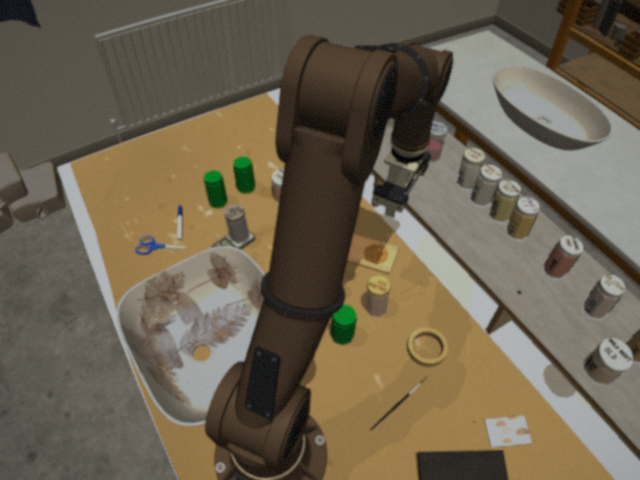

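View pics/side0.png

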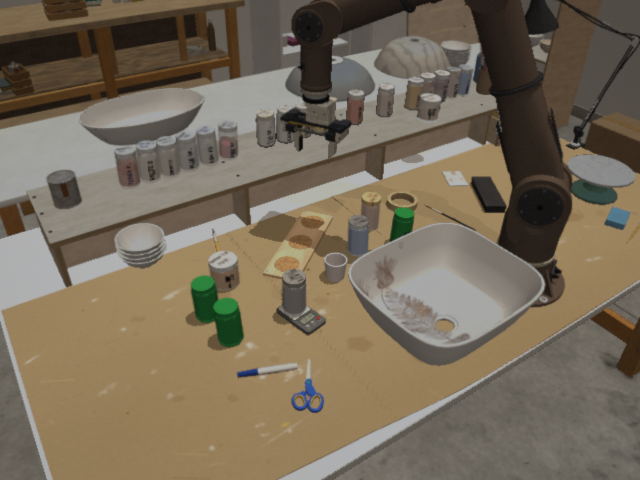

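View pics/wrist0.png

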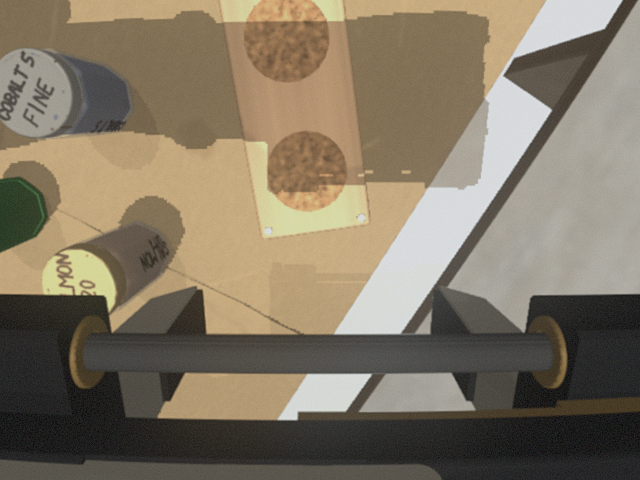

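Side picture: the grey-lidded jar stands on the scale at (294,293). Amber is at (370,210), blue (white lid) at (358,235), cup at (335,267) and squat jar at (224,270). The things that could pass for the grey jar are the green ones at (204,298), (228,322) and (402,225), plus the shelf jars. Wrist picture: amber lid (85,290), blue lid (25,95), near spots (307,170) and (287,38).

```bash
cat > b.py <<'E'
from h import *
st=readout.observe(); im=cams.get_image('wrist'); M=T(im,st)
print('wrist amber/blue lid',unproj(im,M,[(82,288),(25,95)],.111)[:,:2].round(3).tolist())
print('spots',unproj(im,M,[(307,170),(287,38)],.012)[:,:2].round(3).tolist())
print('board corners px', unproj(im,M,[(267,231),(362,218)],.012)[:,:2].round(3).tolist())
im=cams.get_image('side'); M=T(im)
print('side grey,amber,blue lids',unproj(im,M,[(293,277)],.1255)[:,:2].round(3).tolist(),unproj(im,M,[(371,198),(359,222)],.111)[:,:2].round(3).tolist())
print('cup rim',unproj(im,M,[(335,261)],.06)[:,:2].round(3).tolist())
print('spots',unproj(im,M,[(313,222),(300,242),(286,265)],.012)[:,:2].round(3).tolist())
print('scale',unproj(im,M,[(301,315)],.0145)[:,:2].round(3).tolist())
print('others: green', unproj(im,M,[(204,284),(228,309),(403,214)],.111)[:,:2].round(3).tolist(),'wide',unproj(im,M,[(224,258)],.082)[:,:2].round(3).tolist())
x=im['image'][180:360,180:440]; cv2.imwrite('pics/crop1.png',cv2.resize(x,None,fx=3,fy=3,interpolation=cv2.INTER_CUBIC))
E
python3 b.py
```

```text
wrist amber/blue lid [[0.459, -0.037], [0.439, 0.094]]
spots [[0.616, 0.034], [0.601, 0.141]]
board corners px [[0.58, -0.02], [0.665, -0.008]]
side grey,amber,blue lids [[0.475, 0.41]] [[0.454, -0.029], [0.436, 0.103]]
cup rim [[0.447, 0.232]]
spots [[0.613, 0.031], [0.6, 0.141], [0.584, 0.254]]
scale [[0.453, 0.413]]
others: green [[0.659, 0.515], [0.56, 0.561], [0.341, 0.009]] wide [[0.697, 0.379]]
```

View pics/crop1.png

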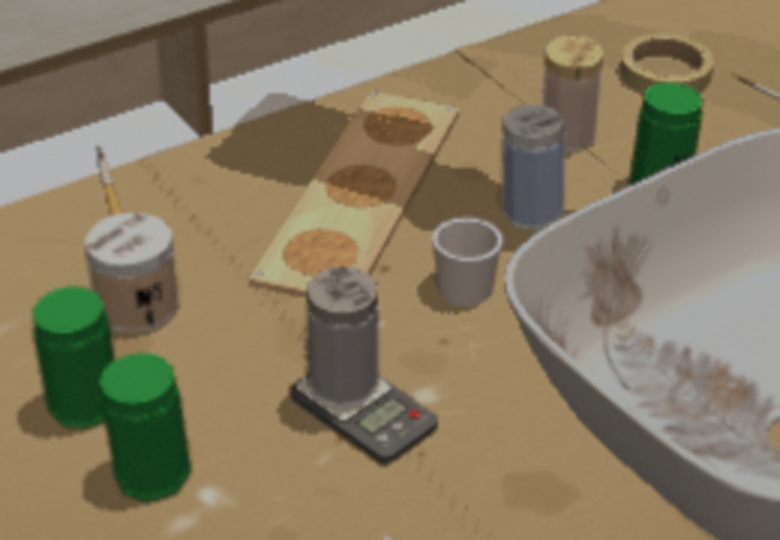

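The crop confirms the grey-lidded jar on the scale at crop (343,330), with green jars only at (70,350), (145,425) and (668,135). I'll move above the grey jar.

```bash
echo '[{"pos": [0.041, -0.015, 0], "jaw": 1}, {"pos": [0.041, -0.015, 0], "jaw": 1}, {"pos": [0.041, -0.015, 0], "jaw": 1}, {"pos": [0.041, -0.015, 0], "jaw": 1}, {"pos": [0.041, -0.015, 0], "jaw": 1}, {"pos": [0.041, -0.015, 0], "jaw": 1}, {"pos": [0.041, -0.015, 0], "jaw": 1}, {"pos": [0.041, -0.015, 0], "jaw": 1}, {"pos": [0.041, -0.015, 0], "jaw": 1}, {"pos": [0.041, -0.015, 0], "jaw": 1}]' > rows.txt && python3 -m creep rows.txt; echo '[{"jaw": 1}, {"jaw": 1}]' > rows.txt && python3 -m creep rows.txt
cat > look.py <<'E'
import sys
from h import *
st=readout.observe(); im=cams.get_image('wrist'); M=T(im,st)
cv2.imwrite(f'pics/{sys.argv[1]}.png',im['image']); np.savez(f'pics/{sys.argv[1]}.npz',M=M)
print(st['position'].round(4),R.from_rotvec(st['ee_rot']).as_matrix().round(3).tolist())
for n in sys.argv[2:]: print(n,find(im,M,n))
E
python3 look.py w1 grey_jar
```

```text
clock: 2.3
position: [0.4743, 0.4115, 0.2924]
ee_rot: [2.222, 2.221, 0.001]
force: [1.2, 0.8, -0.6]
width: 0.998
gripper_force: 0.0
clock: 2.5
position: [0.4742, 0.4112, 0.292]
ee_rot: [-2.218, -2.224, 0.001]
force: [0.7, -0.9, 0.5]
width: 1.004
gripper_force: 0.0
[0.4742 0.4112 0.292 ] [[-0.003, 1.0, -0.0], [1.0, 0.003, -0.0], [-0.0, -0.0, -1.0]]
grey_jar [(0.91, array([0.559, 0.544, 0.113]), array([461.,  22.])), (0.75, array([0.474, 0.414, 0.13 ]), array([316., 240.])), (0.59, array([0.648, 0.514, 0.102]), array([586.,  80.]))]
```

View pics/w1.png

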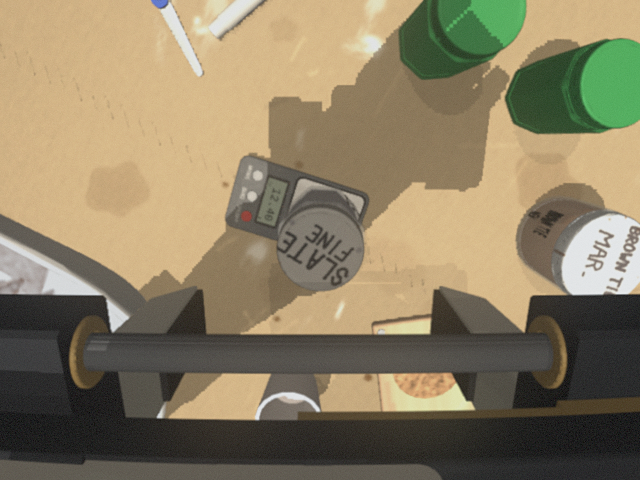

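Wrist picture: grey lid centred near (320,248) on the scale's plate, display left at (272,200). Squat jar at (600,255), green jars top right, cup bottom (290,400).

Run:
```python
from h import *
im=cams.get_image('wrist'); M=T(im); x=im['image']
cv2.imwrite('pics/w1c.png',cv2.resize(x[140:310,220:390],None,fx=3.5,fy=3.5,interpolation=cv2.INTER_CUBIC))
print('lid',unproj(im,M,[(320,248)],.1255))
print('scale corners',unproj(im,M,[(243,155),(368,193),(226,220)],.0145))
print('wide',unproj(im,M,[(605,255)],.082),'cup rim left/right',unproj(im,M,[(258,415),(320,412)],.06))
```

```text
lid [[0.47802042 0.40510234 0.1255    ]]
scale corners [[0.41269597 0.45574669 0.0145    ]
 [0.52058571 0.42260582 0.0145    ]
 [0.39481192 0.39879831 0.0145    ]]
wide [[0.69827724 0.38606879 0.082     ]] cup rim left/right [[0.42201537 0.22831101 0.06      ]
 [0.47820517 0.23171678 0.06      ]]
```

View pics/w1c.png

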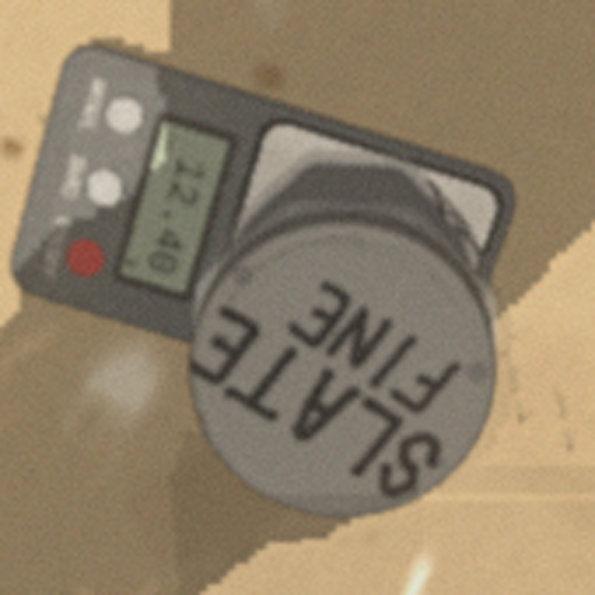

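```bash
echo '[{"pos": [-0.004, 0.003, 0.03], "jaw": 1}, {"pos": [0, 0, 0.04], "jaw": 1}, {"pos": [0, 0, 0.04], "jaw": 1}, {"pos": [0, 0, 0.03], "jaw": 1}, {"pos": [0, 0, 0.017], "jaw": 1}, {"jaw": 1}, {"jaw": 0.4}, {"jaw": 0.4}, {"jaw": 0.4}, {"jaw": 0.4}]' > rows.txt && python3 -m creep rows.txt 25;  echo '[{"jaw": 0.4}, {"jaw": 0.4}, {"jaw": 0.4}, {"pos": [0, 0, -0.01], "jaw": 0.4}, {"pos": [0, 0, -0.03], "jaw": 0.4}, {"pos": [0, 0, -0.04], "jaw": 0.4}, {"pos": [0, 0, -0.04], "jaw": 0.4}, {"jaw": 0.4}, {"jaw": 0.4}]' > rows.txt && python3 -m creep rows.txt
```

```text
clock: 3.65
position: [0.4784, 0.4063, 0.1363]
ee_rot: [2.222, 2.221, 0.003]
force: [-0.7, 0.5, -0.4]
width: 0.701
gripper_force: 0.0
clock: 4.55
position: [0.4782, 0.406, 0.2561]
ee_rot: [2.222, 2.221, 0.002]
force: [-0.6, -0.1, -3.2]
width: 0.627
gripper_force: 24.8
```

```bash
echo '[{"pos": [-0.04, 0.018, 0], "jaw": 0.4}, {"pos": [-0.04, 0.018, 0], "jaw": 0.4}, {"pos": [-0.04, 0.018, 0], "jaw": 0.4}, {"pos": [-0.04, 0.018, 0], "jaw": 0.4}, {"pos": [-0.04, 0.018, 0], "jaw": 0.4}, {"pos": [-0.036, 0.018, 0], "jaw": 0.4}, {"jaw": 0.4}, {"jaw": 0.4}, {"jaw": 0.4}]' > rows.txt && python3 -m creep rows.txt; python3 look.py w2
```

```text
clock: 5.45
position: [0.5849, 0.171, 0.2539]
ee_rot: [-2.219, -2.222, 0.003]
force: [-0.8, -0.3, -1.8]
width: 0.63
gripper_force: 24.8
[0.5849 0.171  0.2539] [[-0.001, 1.0, -0.003], [1.0, 0.001, -0.0], [-0.0, -0.003, -1.0]]
```

View pics/w2.png

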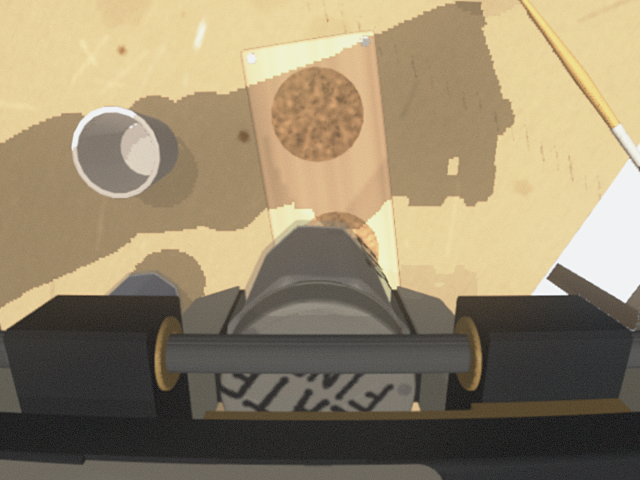

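Wrist picture: end spot centred at (317,114), board corners at (243,49) and (374,32), cup rim centred at (117,151), and the held jar below.

Run:
```python
from h import *
im=cams.get_image('wrist'); M=np.load('pics/w2.npz')['M']
P=unproj(im,M,[(317,114),(243,49),(374,32),(275,228),(400,285),(272,114),(363,114),(317,67),(317,161)],.012)[:,:2]
print(P.round(4).tolist()); d=P[3]-P[1]; print('yaw',np.arctan2(-d[0],-d[1])*-1, np.arctan2(*(P[2]-P[1])[::-1]), np.arctan2(*(P[2]-P[4])))
print('mid x',P[5:7].mean(0),'mid y',P[7:].mean(0))
print('cup rim',unproj(im,M,[(72,152),(161,152),(117,107),(117,197)],.06)[:,:2].round(4).tolist())
```

```text
[[0.5841, 0.2513], [0.5297, 0.298], [0.6256, 0.3096], [0.5503, 0.1626], [0.6539, 0.1136], [0.5501, 0.2513], [0.6189, 0.2514], [0.5841, 0.285], [0.5842, 0.216]]
yaw 0.15067005458698446 0.12135666517372307 -0.14352911942159188
mid x [0.58450486 0.25133415] mid y [0.58413856 0.25052134]
cup rim [[0.418, 0.2273], [0.4802, 0.2264], [0.453, 0.256], [0.4463, 0.1962]]
```

```bash
echo '[{"pos": [0.04, 0, 0], "jaw": 0.4}, {"pos": [0.039, -0.001, 0.02], "jaw": 0.4}, {"pos": [0, 0, 0.04], "jaw": 0.4}, {"pos": [0, 0, 0.03], "jaw": 0.4}, {"pos": [0, 0, 0.02], "jaw": 0.4}, {"jaw": 0.4}, {"jaw": 0.4}, {"jaw": 0.4}]' > rows.txt && python3 -m creep rows.txt
```

```text
clock: 6.35
position: [0.5857, 0.2499, 0.1469]
ee_rot: [2.22, 2.221, 0.004]
force: [0.9, -0.9, -3.4]
width: 0.627
gripper_force: 24.8
```

```bash
echo '[{"pos": [0, -0.001, 0.006], "jaw": 0.4}, {"pos": [0, 0, 0.004], "jaw": 0.4}, {"pos": [0, 0, 0.002], "jaw": 0.4}, {"jaw": 0.4}, {"jaw": 0.4}, {"jaw": 0.4}]' > rows.txt && python3 -m creep rows.txt
```

```text
clock: 6.95
position: [0.584, 0.249, 0.1334]
ee_rot: [-2.222, -2.221, -0.0]
force: [-1.0, -0.8, 1.2]
width: 0.629
gripper_force: 24.8
```

```bash
echo '[{"jaw": 1}, {"jaw": 1}, {"jaw": 1}, {"jaw": 1}, {"pos": [0, 0, -0.03], "jaw": 1}, {"pos": [0, 0, -0.04], "jaw": 1}, {"pos": [0, 0, -0.045], "jaw": 1}, {"pos": [0, 0, -0.045], "jaw": 1}, {"pos": [-0.03, -0.013, 0], "jaw": 1}, {"pos": [-0.04, -0.018, 0], "jaw": 1}]' > rows.txt && python3 -m creep rows.txt; echo '[{"pos": [-0.04, -0.018, 0], "jaw": 1}, {"pos": [-0.04, -0.018, 0], "jaw": 1}, {"pos": [-0.04, -0.018, 0], "jaw": 1}, {"pos": [-0.04, -0.018, 0], "jaw": 1}, {"pos": [-0.04, -0.018, 0], "jaw": 1}, {"pos": [-0.013, -0.006, 0], "jaw": 1}, {"jaw": 1}, {"jaw": 1}, {"jaw": 1}]' > rows.txt && python3 -m creep rows.txt; python3 look.py w3
```

```text
clock: 7.95
position: [0.5536, 0.1806, 0.2948]
ee_rot: [2.217, 2.224, 0.007]
force: [0.9, -0.8, -0.4]
width: 0.998
gripper_force: 0.0
clock: 8.85
position: [0.4577, -0.0325, 0.2933]
ee_rot: [-2.219, -2.224, -0.001]
force: [0.1, 0.2, -0.1]
width: 0.999
gripper_force: 0.0
[ 0.4577 -0.0325  0.2933] [[-0.002, 1.0, 0.0], [1.0, 0.002, 0.001], [0.001, 0.0, -1.0]]
```

View pics/w3.png

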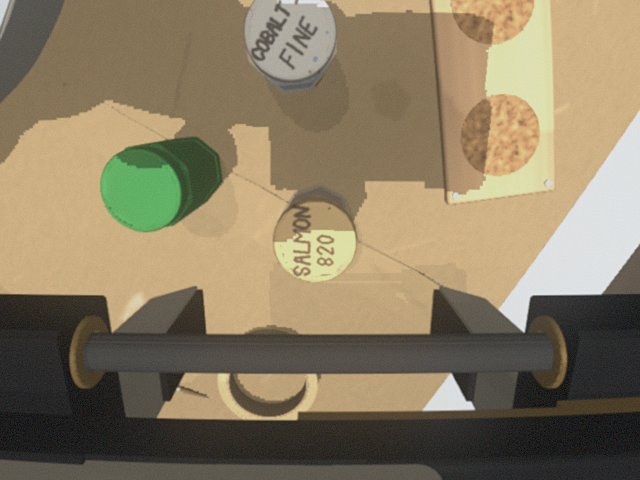

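Wrist picture: amber lid at (315,241), green look-alike at (140,188), blue lid at (292,38), far-end spot at (500,135) and tape below at (268,372).

Run:
```python
from h import *
im=cams.get_image('wrist'); M=np.load('pics/w3.npz')['M']
print('amber,blue,green',unproj(im,M,[(315,241),(291,38),(141,188)],.111)[:,:2].round(4).tolist())
print('spot',unproj(im,M,[(500,135),(460,135),(540,135),(500,94),(500,176)],.012)[:,:2].round(4).tolist())
```

```text
amber,blue,green [[0.4565, -0.0353], [0.4421, 0.0909], [0.3424, 0.0005]]
spot [[0.6159, 0.033], [0.5806, 0.0325], [0.6519, 0.0338], [0.6126, 0.0671], [0.6196, -0.0024]]
```

```bash
echo '[{"pos": [-0.003, -0.001, 0.03], "jaw": 1}, {"pos": [0, 0, 0.04], "jaw": 1}, {"pos": [0, 0, 0.04], "jaw": 1}, {"pos": [0, 0, 0.04], "jaw": 1}, {"pos": [0, 0, 0.02], "jaw": 1}, {"jaw": 1}, {"jaw": 0.4}, {"jaw": 0.4}, {"jaw": 0.4}, {"jaw": 0.4}]' > rows.txt && python3 -m creep rows.txt;  echo '[{"jaw": 0.4}, {"jaw": 0.4}, {"jaw": 0.4}]' > rows.txt && python3 -m creep rows.txt
```

```text
clock: 9.95
position: [0.4566, -0.037, 0.1242]
ee_rot: [2.22, 2.22, 0.002]
force: [-0.6, 0.2, 0.1]
width: 0.702
gripper_force: 0.0
clock: 10.25
position: [0.4565, -0.0371, 0.124]
ee_rot: [2.221, 2.22, 0.002]
force: [-1.6, -0.7, 8.1]
width: 0.664
gripper_force: 25.0
```

```bash
echo '[{"jaw": 0.4}, {"jaw": 0.4}, {"jaw": 0.4}]' > rows.txt && python3 -m creep rows.txt; python3 look.py w4; python3 -c "
import cv2;x=cv2.imread('pics/w4.png');cv2.imwrite('pics/w4c.png',cv2.resize(x[130:480,120:520],None,fx=2,fy=1.7))"
```

```text
clock: 10.55
position: [0.4565, -0.0371, 0.124]
ee_rot: [2.221, 2.22, 0.002]
force: [-0.7, -0.9, 7.8]
width: 0.662
gripper_force: 25.0
[ 0.4565 -0.0371  0.124 ] [[0.0, 1.0, 0.002], [1.0, -0.0, -0.0], [-0.0, 0.002, -1.0]]
```

View pics/w4c.png

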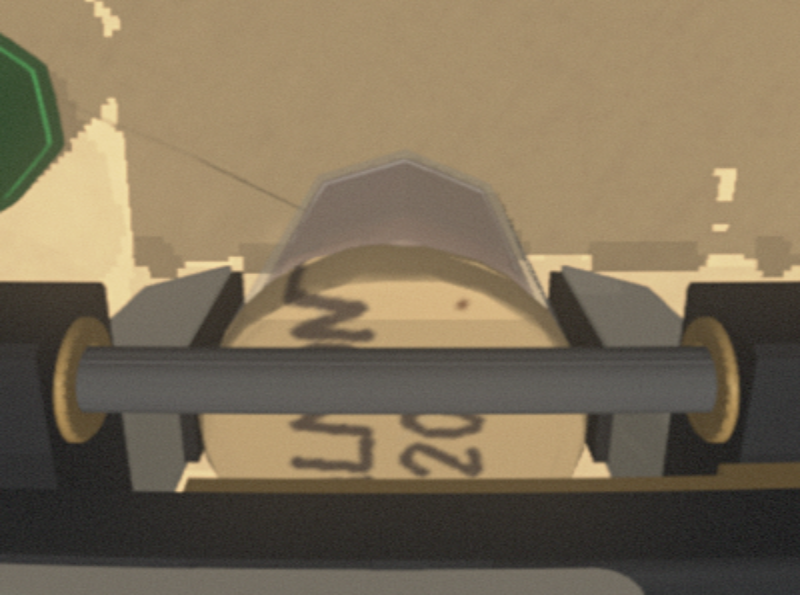

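Wrist crop: the jar's corner (408,155) faces the camera, so this is a corner grip. I'll open, turn 22.5° and grip again on the flats.

```bash
echo '[{"jaw": 1}, {"jaw": 1}, {"jaw": 1}, {"pos": [0.001, 0, 0], "turn": -0.13, "jaw": 1}, {"turn": -0.13, "jaw": 1}, {"turn": -0.13, "jaw": 1}, {"jaw": 1}, {"jaw": 0.4}, {"jaw": 0.4}, {"jaw": 0.4}]' > rows.txt && python3 -m creep rows.txt;  echo '[{"jaw": 0.4}, {"jaw": 0.4}, {"jaw": 0.4}, {"jaw": 0.4}, {"jaw": 0.4}]' > rows.txt && python3 -m creep rows.txt
```

```text
clock: 11.6
position: [0.456, -0.036, 0.1232]
ee_rot: [1.751, 2.608, -0.0]
force: [0.1, 0.2, 0.3]
width: 0.786
gripper_force: 0.0
clock: 12.1
position: [0.456, -0.036, 0.1232]
ee_rot: [1.749, 2.61, 0.0]
force: [0.2, 0.0, -0.4]
width: 0.631
gripper_force: 24.9
```

```bash
echo '[{"pos": [0, 0, -0.02], "jaw": 0.4}, {"pos": [0, 0, -0.04], "jaw": 0.4}, {"pos": [0, 0, -0.04], "turn": 0.13, "jaw": 0.4}, {"turn": 0.12, "jaw": 0.4}, {"pos": [0.01, 0.04, 0], "jaw": 0.4}, {"pos": [0.012, 0.043, 0], "jaw": 0.4}, {"pos": [0.012, 0.043, 0], "jaw": 0.4}, {"pos": [0.012, 0.04, 0], "jaw": 0.4}, {"jaw": 0.4}, {"jaw": 0.4}]' > rows.txt && python3 -m creep rows.txt
cat > pose.py <<'E'
import sys
from h import *
tx,ty=map(float,sys.argv[1:3]); st=readout.observe(); m=R.from_rotvec(st['ee_rot']).as_matrix()
d=np.array([tx,ty,st['position'][2]])-st['position']
print('tool d',(m.T@d).round(4),'closing yaw',np.arctan2(m[1,1],m[0,1]).round(3),'tilt',m[:,2].round(4),'z',st['position'][2].round(4),'w',round(st['width'],3))
E
python3 pose.py 0.615 0.033
```

```text
clock: 13.1
position: [0.6139, 0.0332, 0.2221]
ee_rot: [-2.059, -2.371, 0.002]
force: [-1.0, -0.6, -2.5]
width: 0.635
gripper_force: 24.9
tool d [-0.0004  0.001  -0.    ] closing yaw 0.141 tilt [-1.8e-03 -2.0e-04 -1.0e+00] z 0.2221 w 0.635
```

```bash
echo '[{"pos": [0, 0.001, 0.03], "jaw": 0.4}, {"pos": [0, 0, 0.03], "jaw": 0.4}, {"pos": [0, 0, 0.015], "jaw": 0.4}, {"pos": [0, 0, 0.006], "jaw": 0.4}, {"pos": [0, 0, 0.004], "jaw": 0.4}, {"pos": [0, 0, 0.002], "jaw": 0.4}, {"jaw": 0.4}, {"jaw": 0.4}]' > rows.txt && python3 -m creep rows.txt; python3 pose.py 0.615 0.033
```

```text
clock: 13.9
position: [0.6154, 0.0328, 0.1371]
ee_rot: [2.06, 2.37, 0.002]
force: [-0.3, -0.3, -1.4]
width: 0.633
gripper_force: 24.9
tool d [ 0.0003 -0.0003 -0.    ] closing yaw 0.14 tilt [ 1.3e-03  1.0e-04 -1.0e+00] z 0.1371 w 0.633
```

```bash
echo '[{"pos": [0, 0, 0.002], "jaw": 0.4}, {"jaw": 0.4}, {"jaw": 1}, {"jaw": 1}, {"jaw": 1}, {"jaw": 1}, {"pos": [0, 0, -0.03], "jaw": 1}, {"pos": [0, 0, -0.04], "jaw": 1}, {"pos": [0, 0, -0.045], "jaw": 1}, {"pos": [0, 0, -0.043], "jaw": 1}]' > rows.txt && python3 -m creep rows.txt; echo '[{"pos": [0.016, -0.033, 0], "jaw": 1}, {"pos": [0.016, -0.033, 0], "jaw": 1}, {"pos": [0.016, -0.033, 0], "jaw": 1}, {"pos": [0.016, -0.032, 0], "jaw": 1}, {"pos": [0.018, -0.032, 0], "jaw": 1}, {"jaw": 1}, {"jaw": 1}, {"jaw": 1}]' > rows.txt && python3 -m creep rows.txt; python3 look.py w5
```

```text
clock: 14.9
position: [0.6147, 0.0328, 0.294]
ee_rot: [-2.061, -2.371, 0.0]
force: [1.5, -0.9, -0.2]
width: 1.001
gripper_force: 0.0
clock: 15.7
position: [0.4431, 0.091, 0.2924]
ee_rot: [2.061, 2.37, 0.001]
force: [0.0, -0.5, -0.6]
width: 1.002
gripper_force: 0.0
[0.4431 0.091  0.2924] [[-0.139, 0.99, 0.001], [0.99, 0.139, 0.0], [-0.0, 0.001, -1.0]]
```

View pics/w5.png

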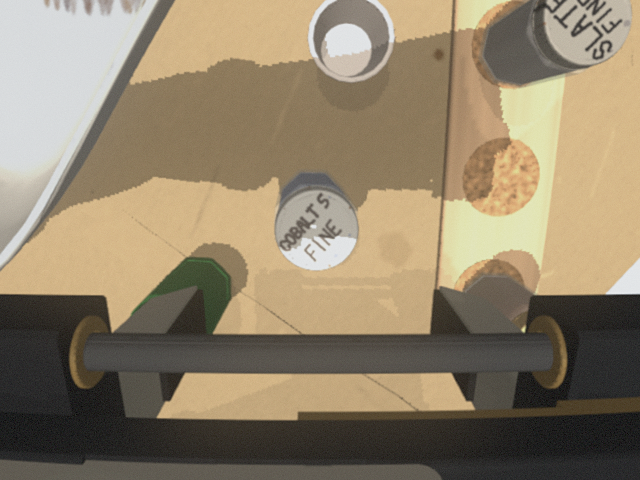

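Run:
```python
from h import *
x=cv2.imread('pics/w5.png'); cv2.imwrite('pics/w5c.png',cv2.resize(x[160:280,260:380],None,fx=5,fy=5,interpolation=cv2.INTER_CUBIC))
im=cams.get_image('wrist'); M=np.load('pics/w5.npz')['M']
print('blue',unproj(im,M,[(317,229)],.111)[:,:2].round(4).tolist(),'mid spot',unproj(im,M,[(502,176)],.012)[:,:2].round(4).tolist(),'grey',unproj(im,M,[(585,26)],.123)[:,:2].round(4).tolist(),
'cup',unproj(im,M,[(351,38)],.06)[:,:2].round(4).tolist())
```

```text
blue [[0.4425, 0.0964]] mid spot [[0.6009, 0.143]] grey [[0.5809, 0.2429]] cup [[0.4488, 0.2255]]
```

View pics/w5c.png

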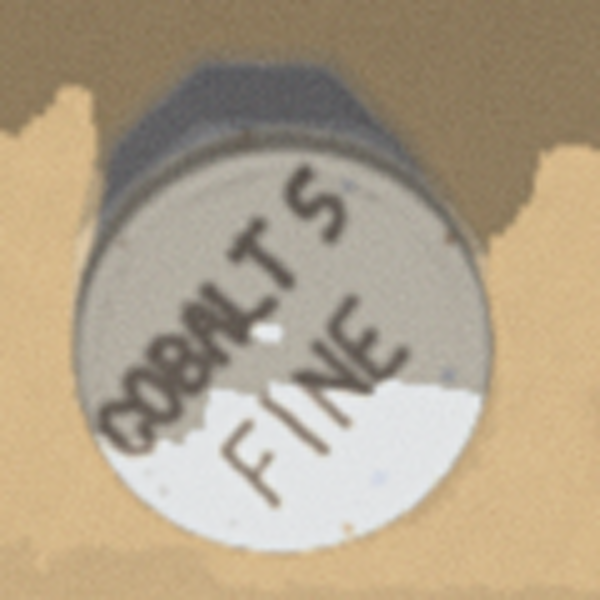

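```bash
echo '[{"pos": [0.005, 0, 0.03], "jaw": 1}, {"pos": [0, 0, 0.04], "jaw": 1}, {"pos": [0, 0, 0.04], "jaw": 1}, {"pos": [0, 0, 0.04], "jaw": 1}, {"pos": [0, 0, 0.02], "jaw": 1}, {"jaw": 1}, {"jaw": 0.4}, {"jaw": 0.4}, {"jaw": 0.4}, {"jaw": 0.4}]' > rows.txt && python3 -m creep rows.txt;  echo '[{"jaw": 0.4}, {"jaw": 0.4}, {"jaw": 0.4}, {"jaw": 0.4}]' > rows.txt && python3 -m creep rows.txt; python3 pose.py 0.6 0.1425
```

```text
clock: 16.8
position: [0.442, 0.0964, 0.1232]
ee_rot: [2.06, 2.37, 0.003]
force: [0.6, 0.7, -0.1]
width: 0.706
gripper_force: 0.0
clock: 17.2
position: [0.4418, 0.0962, 0.1229]
ee_rot: [2.06, 2.37, 0.001]
force: [-1.3, -0.5, 7.4]
width: 0.645
gripper_force: 24.6
tool d [0.0238 0.1631 0.0002] closing yaw 0.14 tilt [ 1.2e-03  2.0e-04 -1.0e+00] z 0.1229 w 0.645
```

```bash
echo '[{"jaw": 1}, {"jaw": 1}, {"jaw": 1}, {"turn": -0.08, "jaw": 1}, {"jaw": 1}, {"jaw": 0.4}, {"jaw": 0.4}, {"jaw": 0.4}, {"jaw": 0.4}, {"jaw": 0.4}]' > rows.txt && python3 -m creep rows.txt;  echo '[{"jaw": 0.4}, {"jaw": 0.4}, {"jaw": 0.4}]' > rows.txt && python3 -m creep rows.txt; python3 pose.py 0.6 0.1425
```

```text
clock: 18.2
position: [0.4414, 0.0962, 0.1222]
ee_rot: [1.965, 2.451, -0.0]
force: [-0.2, -0.1, 0.4]
width: 0.652
gripper_force: 24.6
clock: 18.5
position: [0.4413, 0.0963, 0.1222]
ee_rot: [-1.964, -2.452, 0.0]
force: [0.4, -0.4, 0.1]
width: 0.648
gripper_force: 24.6
tool d [ 0.0105  0.1649 -0.    ] closing yaw 0.22 tilt [-1.e-04 -0.e+00 -1.e+00] z 0.1222 w 0.648
```

Slightly worse that way, so I'll turn the other way.

```bash
echo '[{"jaw": 1}, {"jaw": 1}, {"jaw": 1}, {"turn": 0.13, "jaw": 1}, {"turn": 0.05, "jaw": 1}, {"jaw": 0.4}, {"jaw": 0.4}, {"jaw": 0.4}, {"jaw": 0.4}, {"jaw": 0.4}]' > rows.txt && python3 -m creep rows.txt;  echo '[{"jaw": 0.4}, {"jaw": 0.4}, {"jaw": 0.4}]' > rows.txt && python3 -m creep rows.txt; python3 pose.py 0.6 0.1425
```

```text
clock: 19.5
position: [0.4413, 0.0962, 0.1222]
ee_rot: [-2.176, -2.266, 0.0]
force: [-0.2, -0.3, -2.0]
width: 0.647
gripper_force: 24.6
clock: 19.8
position: [0.4414, 0.0962, 0.1222]
ee_rot: [-2.177, -2.265, 0.0]
force: [-1.2, 0.2, -0.2]
width: 0.647
gripper_force: 24.6
tool d [ 0.04    0.1604 -0.    ] closing yaw 0.04 tilt [-1.e-04 -1.e-04 -1.e+00] z 0.1222 w 0.647
```

```bash
echo '[{"pos": [0, 0, -0.02], "jaw": 0.4}, {"pos": [0, 0, -0.04], "jaw": 0.4}, {"pos": [0, 0, -0.04], "turn": -0.1, "jaw": 0.4}, {"pos": [0.006, 0.04, 0], "jaw": 0.4}, {"pos": [0.006, 0.041, 0], "jaw": 0.4}, {"pos": [0.006, 0.041, 0], "jaw": 0.4}, {"pos": [0.006, 0.041, 0], "jaw": 0.4}, {"jaw": 0.4}, {"jaw": 0.4}]' > rows.txt && python3 -m creep rows.txt; python3 pose.py 0.6 0.1425; python3 look.py w6
```

```text
clock: 20.7
position: [0.5995, 0.1428, 0.221]
ee_rot: [-2.06, -2.371, 0.002]
force: [-0.6, 1.8, -2.3]
width: 0.629
gripper_force: 24.9
tool d [-0.0004  0.0005 -0.    ] closing yaw 0.14 tilt [-1.8e-03 -5.0e-04 -1.0e+00] z 0.221 w 0.629
[0.5995 0.1428 0.221 ] [[-0.14, 0.99, -0.002], [0.99, 0.14, -0.001], [-0.0, -0.002, -1.0]]
```

View pics/w6.png

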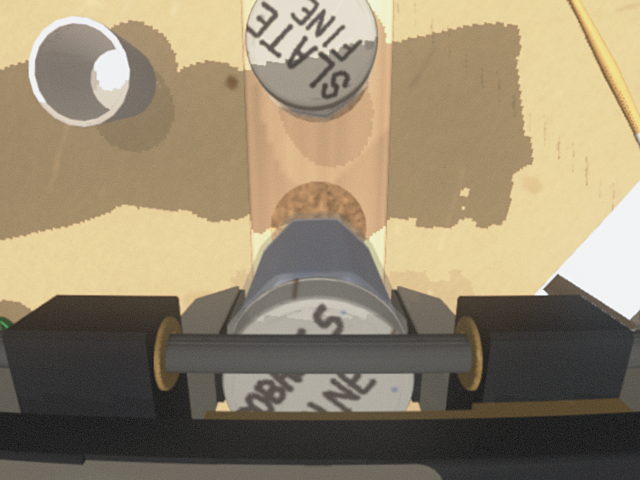

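Wrist picture: blue jar now sits on its flats in the grip, over the middle spot (318,210). The grey jar stands centred at (313,50) on the near spot.

```bash
echo '[{"pos": [0, 0.001, 0.03], "jaw": 0.4}, {"pos": [0, 0, 0.03], "jaw": 0.4}, {"pos": [0, 0, 0.015], "jaw": 0.4}, {"pos": [0, 0, 0.006], "jaw": 0.4}, {"pos": [0, 0, 0.004], "jaw": 0.4}, {"pos": [0, 0, 0.002], "jaw": 0.4}, {"jaw": 0.4}, {"jaw": 0.4}]' > rows.txt && python3 -m creep rows.txt; python3 pose.py 0.6 0.1425
```

```text
clock: 21.55
position: [0.6009, 0.1431, 0.1361]
ee_rot: [2.06, 2.371, 0.002]
force: [-0.1, 0.4, -1.0]
width: 0.631
gripper_force: 24.9
tool d [-0.0004 -0.001  -0.    ] closing yaw 0.14 tilt [ 1.5e-03  5.0e-04 -1.0e+00] z 0.1361 w 0.631
```

```bash
echo '[{"pos": [0, 0, 0.002], "jaw": 0.4}, {"jaw": 0.4}, {"jaw": 1}, {"jaw": 1}, {"jaw": 1}, {"jaw": 1}, {"pos": [0, 0, -0.03], "jaw": 1}, {"pos": [0, 0, -0.04], "jaw": 1}, {"pos": [0, 0, -0.045], "jaw": 1}, {"pos": [0, 0, -0.02], "jaw": 1}]' > rows.txt && python3 -m creep rows.txt; echo '[{"pos": [0.026, -0.035, 0], "jaw": 1}, {"pos": [0.026, -0.035, 0], "jaw": 1}, {"pos": [0.026, -0.035, 0], "jaw": 1}, {"pos": [0.026, -0.035, 0], "jaw": 1}, {"turn": 0.14, "jaw": 1}, {"turn": 0.14, "jaw": 1}, {"turn": 0.14, "jaw": 1}, {"turn": 0.14, "jaw": 1}, {"turn": 0.14, "jaw": 1}, {"turn": 0.1, "jaw": 1}]' > rows.txt && python3 -m creep rows.txt; echo '[{"jaw": 1}, {"jaw": 1}]' > rows.txt && python3 -m creep rows.txt;  python3 pose.py 0.449 0.226
```

```text
clock: 22.55
position: [0.6017, 0.1433, 0.2724]
ee_rot: [2.059, 2.369, 0.007]
force: [0.8, -0.6, -0.3]
width: 0.998
gripper_force: 0.0
clock: 23.55
position: [0.4473, 0.2264, 0.2682]
ee_rot: [2.825, 1.374, -0.0]
force: [-0.5, -0.4, -0.3]
width: 1.002
gripper_force: 0.0
clock: 23.75
position: [0.4472, 0.2264, 0.2682]
ee_rot: [2.819, 1.386, -0.0]
force: [0.3, -0.1, -0.2]
width: 0.997
gripper_force: 0.0
tool d [0.0007 0.0016 0.    ] closing yaw -0.657 tilt [-0.e+00 -1.e-04 -1.e+00] z 0.2682 w 0.997
```

```bash
echo '[{"pos": [0.001, 0.001, 0.04], "jaw": 1}, {"pos": [0, 0, 0.04], "jaw": 1}, {"pos": [0, 0, 0.04], "jaw": 1}, {"pos": [0, 0, 0.033], "jaw": 1}, {"pos": [0, 0, 0.02], "jaw": 1}, {"jaw": 1}, {"jaw": 0.4}, {"jaw": 0.4}, {"jaw": 0.4}, {"jaw": 0.4}]' > rows.txt && python3 -m creep rows.txt 15;  echo '[{"jaw": 0.4}, {"jaw": 0.4}, {"jaw": 0.4}]' > rows.txt && python3 -m creep rows.txt; python3 pose.py 0.483 0.403
```

```text
clock: 24.75
position: [0.4493, 0.2268, 0.0962]
ee_rot: [-2.821, -1.382, -0.003]
force: [-0.3, -0.1, -0.0]
width: 0.702
gripper_force: 0.0
clock: 25.05
position: [0.4492, 0.2268, 0.096]
ee_rot: [-2.821, -1.382, -0.002]
force: [-0.9, -0.3, 7.1]
width: 0.664
gripper_force: 15.0
tool d [ 0.1599 -0.0812  0.0002] closing yaw -0.66 tilt [ 1.2e-03  8.0e-04 -1.0e+00] z 0.096 w 0.664
```

```bash
echo '[{"pos": [0, 0, -0.02], "jaw": 0.4}, {"pos": [0, 0, -0.04], "jaw": 0.4}, {"pos": [0, 0, -0.04], "jaw": 0.4}, {"pos": [0, 0, -0.03], "turn": -0.14, "jaw": 0.4}, {"pos": [0.02, 0, 0], "turn": -0.14, "jaw": 0.4}, {"pos": [0.03, 0, 0], "turn": -0.14, "jaw": 0.4}, {"pos": [0.03, 0, 0], "turn": -0.14, "jaw": 0.4}, {"turn": -0.14, "jaw": 0.4}, {"turn": -0.1, "jaw": 0.4}, {"jaw": 0.4}]' > rows.txt && python3 -m creep rows.txt; echo '[{"jaw": 0.4}, {"jaw": 0.4}]' > rows.txt && python3 -m creep rows.txt; python3 pose.py 0.483 0.403; python3 look.py w7 grey_jar scale
```

```text
clock: 26.05
position: [0.4768, 0.3007, 0.2249]
ee_rot: [-2.059, -2.373, 0.001]
force: [0.3, -0.1, -1.2]
width: 0.665
gripper_force: 15.0
clock: 26.25
position: [0.4769, 0.3006, 0.2253]
ee_rot: [2.064, 2.368, -0.0]
force: [-0.8, 0.3, -1.0]
width: 0.666
gripper_force: 15.0
tool d [ 0.1006  0.02   -0.    ] closing yaw 0.137 tilt [ 1.e-04 -2.e-04 -1.e+00] z 0.2253 w 0.666
[0.4769 0.3006 0.2253] [[-0.137, 0.991, 0.0], [0.991, 0.137, -0.0], [-0.0, 0.0, -1.0]]
grey_jar [(0.8, array([0.66 , 0.485, 0.021]), array([627.,  -1.])), (0.6, array([0.573, 0.275, 0.046]), array([450., 291.])), (0.18, array([0.48 , 0.294, 0.176]), array([323., 345.]))]
scale [(0.85, array([0.457, 0.41 , 0.016]), array([310.,  65.])), (0.39, array([0.478, 0.296, 0.174]), array([318., 339.]))]
```

View pics/w7.png

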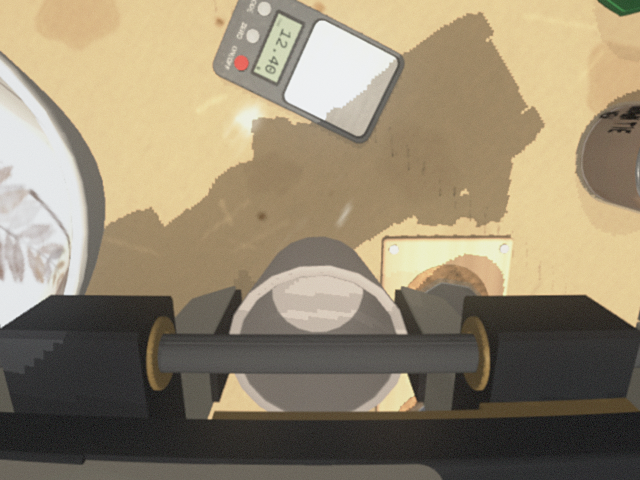

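Wrist picture: plate corners at (320,17), (399,60), (360,138) and (286,93). The cup is held upright, rim about (229–408, 266–412).

```bash
python3 - <<'E'
from h import *
im=cams.get_image('wrist'); M=np.load('pics/w7.npz')['M']
p=unproj(im,M,[(320,17),(399,60),(360,138),(286,93)],.0145)[:,:2]; print(p.round(4).tolist(),p.mean(0).round(4))
r=unproj(im,M,[(229,335),(408,335),(318,266),(318,412)],.189)[:,:2]; print(r.round(4).tolist(),(r[:2].mean(0)).round(4),r[2:].mean(0).round(4))
E
python3 pose.py 0.4827 0.4035
```

```text
[[0.4595, 0.4411], [0.5156, 0.4219], [0.4978, 0.3674], [0.4433, 0.3902]] [0.4791 0.4051]
[[0.4473, 0.3007], [0.5071, 0.309], [0.4737, 0.3292], [0.4812, 0.2743]] [0.4772 0.3048] [0.4774 0.3018]
tool d [0.1009 0.0199 0.    ] closing yaw 0.139 tilt [ 2.e-04 -0.e+00 -1.e+00] z 0.2253 w 0.666
```

```bash
echo '[{"pos": [0.03, 0.005, 0], "jaw": 0.4}, {"pos": [0.035, 0.006, 0], "jaw": 0.4}, {"pos": [0.036, 0.007, 0], "jaw": 0.4}, {"pos": [0, 0, 0.03], "jaw": 0.4}, {"pos": [0, 0, 0.04], "jaw": 0.4}, {"pos": [0, 0, 0.025], "jaw": 0.4}, {"pos": [0, 0, 0.01], "jaw": 0.4}, {"jaw": 0.4}, {"jaw": 0.4}, {"jaw": 0.4}]' > rows.txt && python3 -m creep rows.txt; python3 pose.py 0.481 0.403
```

```text
clock: 27.45
position: [0.4815, 0.4041, 0.122]
ee_rot: [2.061, 2.371, 0.005]
force: [-0.3, 0.9, -0.5]
width: 0.659
gripper_force: 15.0
tool d [-0.001  -0.0006 -0.    ] closing yaw 0.14 tilt [ 0.0021  0.002  -1.    ] z 0.122 w 0.659
```

```bash
echo '[{"pos": [-0.001, -0.001, 0.006], "jaw": 0.4}, {"pos": [0, 0, 0.003], "jaw": 0.4}, {"pos": [0, 0, 0.002], "jaw": 0.4}, {"jaw": 0.4}, {"jaw": 0.4}]' > rows.txt && python3 -m creep rows.txt; python3 pose.py 0.481 0.403
```

```text
clock: 27.95
position: [0.4798, 0.4032, 0.1103]
ee_rot: [-2.06, -2.371, -0.003]
force: [-3.3, 0.6, 7.6]
width: 0.66
gripper_force: 15.0
tool d [-0.0004  0.0012  0.    ] closing yaw 0.14 tilt [ 8.0e-04  1.7e-03 -1.0e+00] z 0.1103 w 0.66
```

Contact. Release, rise and back off for a look.

```bash
echo '[{"jaw": 1}, {"jaw": 1}, {"jaw": 1}, {"jaw": 1}, {"pos": [0, 0, -0.03], "jaw": 1}, {"pos": [0, 0, -0.04], "jaw": 1}, {"pos": [0, 0, -0.045], "jaw": 1}, {"pos": [0, 0, -0.045], "jaw": 1}, {"pos": [0, 0, -0.04], "jaw": 1}, {"pos": [-0.03, 0, 0], "jaw": 1}]' > rows.txt && python3 -m creep rows.txt; echo '[{"pos": [-0.04, 0, 0], "jaw": 1}, {"pos": [-0.04, 0.02, 0], "jaw": 1}, {"jaw": 1}, {"jaw": 1}, {"jaw": 1}]' > rows.txt && python3 -m creep rows.txt; python3 look.py w8
python3 - <<'E'
from h import *
a=cams.get_image('side'); M=T(a); b=cv2.imread('pics/w8.png')
x=cv2.resize(a['image'][180:340,180:420],None,fx=2.5,fy=2.5); y=cv2.resize(b[:300],(600,281))
cv2.imwrite('pics/fin.png',np.vstack([x,np.pad(y,((0,0),(0,0),(0,0)))])[:600] if x.shape[1]==600 else x)
E
```

```text
clock: 28.95
position: [0.4839, 0.3779, 0.3154]
ee_rot: [-2.053, -2.376, -0.018]
force: [0.5, 1.0, -0.9]
width: 1.002
gripper_force: 0.0
clock: 29.45
position: [0.5144, 0.2971, 0.3091]
ee_rot: [-2.059, -2.372, -0.0]
force: [0.1, 0.9, -0.3]
width: 0.999
gripper_force: 0.0
[0.5144 0.2971 0.3091] [[-0.14, 0.99, -0.001], [0.99, 0.14, 0.001], [0.001, -0.0, -1.0]]
```

View pics/fin.png

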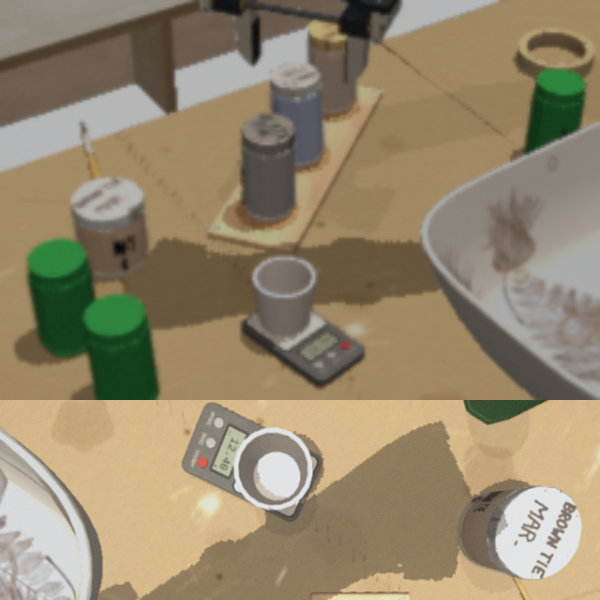

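Final picture: all three jars stand upright on the cork spots in the order grey, blue, amber from the scale. The cup is upright on the plate, and the squat jar, tape and green jars are in place. I'll make one numeric check of centring.

Run:
```python
from h import *
im=cams.get_image('wrist'); M=np.load('pics/w8.npz')['M']
print('cup floor',unproj(im,M,[(295,80)],.0185)[:,:2].round(4),'rim',unproj(im,M,[(292,73)],.0745)[:,:2].round(4))
print('grey w6',unproj(im,np.load('pics/w6.npz')['M'],[(312,45)],.123)[:,:2].round(4))
a=cams.get_image('side'); Ms=T(a)
for n,z in [((268,131),.123),((296,79),.123),((331,36),.123)]:
    print(unproj(a,Ms,[(180+n[0]/2.5,180+n[1]/2.5)],z)[:,:2].round(4))
print('cup rim side',unproj(a,Ms,[(180+284/2.5,180+280/2.5)],.0745)[:,:2].round(4))
print(find(im,M,'scale')[:1])
```

```text
cup floor [[0.4802 0.403 ]] rim [[0.481  0.4025]]
grey w6 [[0.5829 0.2465]]
[[0.5783 0.2531]]
[[0.5994 0.1507]]
[[0.6065 0.0506]]
cup rim side [[0.4769 0.4061]]
[(0.64, array([0.429, 0.418, 0.018]), array([237.,  53.]))]
```

Side view is biased at that range, so I'll check amber and blue from above.

```bash
echo '[{"pos": [-0.04, 0.01, -0.01], "jaw": 1}, {"pos": [-0.042, 0.01, -0.01], "jaw": 1}, {"pos": [-0.042, 0.01, -0.01], "jaw": 1}, {"pos": [-0.042, 0.01, -0.01], "jaw": 1}, {"pos": [-0.042, 0.01, 0], "jaw": 1}, {"pos": [-0.042, 0.007, 0], "jaw": 1}, {"jaw": 1}, {"jaw": 1}, {"jaw": 1}]' > rows.txt && python3 -m creep rows.txt
cat > lid.py <<'E'
from h import *
st=readout.observe(); im=cams.get_image('wrist'); M=T(im,st); x=im['image']; print(st['position'].round(3))
for n,P in [('amber',(.6149,.033)),('blue',(.6,.1425)),('grey',(.5843,.251))]:
    u=proj(im,M,[(*P,.123)])[0]; r=abs(proj(im,M,[(P[0]+.028,P[1],.123)])[0]-u).max()
    g=cv2.medianBlur(cv2.cvtColor(x,cv2.COLOR_BGR2GRAY),5)
    c=cv2.HoughCircles(g,cv2.HOUGH_GRADIENT,1.5,10,param1=80,param2=20,minRadius=int(r*.85),maxRadius=int(r*1.15))
    c=[] if c is None else sorted(c[0],key=lambda c:np.hypot(*(c[:2]-u)))[:3]
    print(n,u.round(),r.round(1),[(q.round(1).tolist(),unproj(im,M,[q[:2]],.123)[0,:2].round(4).tolist()) for q in c])
hsv=cv2.cvtColor(x,cv2.COLOR_BGR2HSV); m=cv2.inRange(hsv,(22,70,90),(35,255,255)); m[290:]=0
n,l,s,ce=cv2.connectedComponentsWithStats(m)
for i in np.argsort(-s[1:,4])[:3]+1: print('yellow',s[i],ce[i].round(1))
E
python3 lid.py
```

```text
clock: 30.6
position: [0.606, 0.0581, 0.3492]
ee_rot: [-2.058, -2.373, -0.001]
force: [0.1, -0.4, -0.4]
width: 1.001
gripper_force: 0.0
[0.606 0.058 0.349]
amber [324. 255.] 35.3 [([323.20001220703125, 252.8000030517578, 35.79999923706055], [0.6141, 0.0347]), ([323.20001220703125, 224.1999969482422, 34.0], [0.6108, 0.0573]), ([342.79998779296875, 288.79998779296875, 34.099998474121094], [0.6339, 0.0071])]
blue [325. 108.] 38.4 [([323.20001220703125, 113.19999694824219, 36.20000076293945], [0.599, 0.1385]), ([333.79998779296875, 107.19999694824219, 38.20000076293945], [0.6058, 0.1437]), ([311.20001220703125, 149.1999969482422, 36.5], [0.5939, 0.1119])]
grey [326. -59.] 41.2 [([362.20001220703125, 54.79999923706055, 36.20000076293945], [0.6203, 0.1819]), ([315.79998779296875, 69.80000305175781, 44.5], [0.5894, 0.1672]), ([368.20001220703125, 89.19999694824219, 39.599998474121094], [0.6283, 0.1595])]
yellow [ 286  221   84   69 3156] [329.1 253.8]
yellow [275 166  20 100 647] [282.9 218.2]
yellow [273   0  15  47 302] [277.7  24.1]
```

```bash
echo '[{"pos": [0.035, 0, 0], "jaw": 1}, {"pos": [0.04, 0, 0], "jaw": 1}, {"jaw": 1}, {"jaw": 1}, {"jaw": 1}]' > rows.txt && python3 -m creep rows.txt; python3 lid.py; echo '[{"pos": [0.035, 0, 0], "jaw": 1}, {"pos": [0.04, 0, 0], "jaw": 1}, {"pos": [0.04, 0, 0], "jaw": 1}, {"jaw": 1}, {"jaw": 1}, {"jaw": 1}]' > rows.txt && python3 -m creep rows.txt; python3 lid.py
```

```text
clock: 31.15
position: [0.5957, 0.1309, 0.3493]
ee_rot: [2.06, 2.372, -0.0]
force: [0.8, -0.4, -0.2]
width: 0.999
gripper_force: 0.0
[0.596 0.131 0.349]
amber [324. 339.] 33.2 [([324.79998779296875, 339.79998779296875, 32.20000076293945], [0.616, 0.0323]), ([306.79998779296875, 374.20001220703125, 37.20000076293945], [0.6055, -0.0026]), ([324.79998779296875, 290.20001220703125, 30.600000381469727], [0.6096, 0.0761])]
blue [325. 208.] 36.4 [([333.79998779296875, 207.8000030517578, 36.79999923706055], [0.6067, 0.1435]), ([332.20001220703125, 194.1999969482422, 31.799999237060547], [0.604, 0.1536]), ([323.20001220703125, 189.8000030517578, 36.79999923706055], [0.5968, 0.156])]
grey [325.  54.] 39.4 [([323.20001220703125, 56.20000076293945, 40.79999923706055], [0.5833, 0.2494]), ([305.20001220703125, 54.79999923706055, 34.20000076293945], [0.5707, 0.2486]), ([321.79998779296875, 75.80000305175781, 34.20000076293945], [0.5842, 0.2363])]
yellow [272  22  12  49 292] [276.3  45.6]
yellow [276 169  15  32 176] [280.9 181.6]
yellow [498  11  41  70 116] [519.9  48.3]
clock: 31.8
position: [0.
[... 353 characters left out ...]
, 33.099998474121094], [0.5924, 0.1837])]
blue [324. 341.] 33.1 [([330.79998779296875, 345.79998779296875, 33.79999923706055], [0.6063, 0.1391]), ([329.20001220703125, 330.79998779296875, 32.20000076293945], [0.603, 0.1527]), ([329.20001220703125, 306.79998779296875, 37.20000076293945], [0.5999, 0.1741])]
grey [324. 212.] 36.3 [([320.20001220703125, 215.1999969482422, 36.79999923706055], [0.5822, 0.2481]), ([321.79998779296875, 204.8000030517578, 35.099998474121094], [0.5822, 0.2563]), ([321.79998779296875, 189.8000030517578, 33.400001525878906], [0.5806, 0.2676])]
yellow [276 209  25  81 624] [283.8 249.4]
yellow [361 233   7  28  84] [363.6 245.5]
yellow [490 133  18  31  41] [498.7 148.6]
```

Grey and amber are within 2–3 mm, but blue reads about 6 mm off in x. I'll measure its white lid by colour.

```bash
echo '[{"pos": [-0.04, 0, 0], "jaw": 1}, {"pos": [-0.04, 0, 0], "jaw": 1}, {"pos": [-0.02, 0, 0.04], "jaw": 1}, {"pos": [0, 0, 0.02], "jaw": 1}, {"jaw": 1}, {"jaw": 1}, {"jaw": 1}]' > rows.txt && python3 -m creep rows.txt
python3 - <<'E'
from h import *
st=readout.observe(); im=cams.get_image('wrist'); M=T(im,st); x=im['image']; np.savez('pics/w9.npz',M=M); cv2.imwrite('pics/w9.png',x)
u=proj(im,M,[(.6,.1425,.123)])[0]; s=proj(im,M,[(.6,.1425,.012)])[0]; print(st['position'],u,s)
x=cv2.medianBlur(x,5)
hsv=cv2.cvtColor(x,cv2.COLOR_BGR2HSV); x0,y0=(u-70).astype(int)
np.set_printoptions(linewidth=250)
for dy in (-30,-15,0,15,30):
    r=int(u[1]+dy); print(r,x0,'S',hsv[r,x0:x0+140:4,1].tolist(),'V',hsv[r,x0:x0+140:4,2].tolist())
m=cv2.inRange(hsv,(0,0,90),(179,45,255)); q=np.zeros_like(m); cv2.circle(q,tuple(map(int,u)),65,255,-1); m&=q
n,l,S,ce=cv2.connectedComponentsWithStats(m)
for i in np.argsort(-S[1:,4])[:3]+1: print(S[i],ce[i].round(1))
E
```

```text
clock: 32.55
position: [0.5944, 0.1462, 0.2909]
ee_rot: [2.06, 2.371, 0.004]
force: [0.1, -0.7, 0.2]
width: 1.001
gripper_force: 0.0
[0.5944044 0.1461725 0.2909009] [324.18195859 249.26869307] [322.12874182 213.95907166]
219 254 S [90, 91, 91, 91, 69, 68, 67, 68, 112, 93, 11, 11, 28, 26, 24, 24, 24, 24, 24, 23, 23, 26, 28, 30, 23, 25, 24, 24, 27, 59, 73, 90, 88, 91, 90] V [205, 207, 205, 202, 218, 217, 218, 217, 214, 190, 113, 113, 110, 158, 171, 171, 171, 172, 171, 168, 169, 128, 136, 127, 170, 172, 171, 170, 163, 148, 209, 206, 206, 210, 208]
234 254 S [91, 90, 92, 91, 69, 67, 66, 62, 59, 83, 40, 26, 24, 25, 25, 8, 23, 24, 24, 24, 27, 26, 24, 22, 26, 24, 11, 4, 25, 24, 26, 82, 89, 89, 89] V [205, 205, 206, 205, 218, 218, 218, 219, 219, 197, 134, 170, 170, 172, 173, 188, 167, 170, 172, 171, 142, 169, 172, 172, 170, 172, 188, 210, 173, 170, 170, 195, 206, 206, 206]
249 254 S [90, 90, 90, 90, 69, 65, 64, 61, 58, 57, 28, 1, 5, 6, 35, 36, 35, 29, 3, 5, 5, 2, 13, 25, 30, 29, 26, 3, 5, 5, 3, 52, 89, 90, 89] V [206, 206, 207, 203, 218, 219, 219, 219, 221, 216, 166, 214, 224, 212, 144, 135, 132, 147, 221, 223, 222, 216, 211, 174, 178, 170, 168, 222, 223, 223, 223, 205, 206, 208, 207]
264 254 S [90, 90, 90, 91, 69, 64, 63, 59, 56, 56, 55, 28, 12, 11, 33, 2, 5, 3, 10, 2, 3, 10, 31, 3, 3, 5, 5, 3, 5, 5, 50, 88, 88, 87, 90] V [205, 205, 206, 205, 218, 219, 219, 219, 222, 222, 219, 182, 193, 194, 156, 221, 223, 223, 196, 215, 224, 213, 174, 222, 223, 223, 223, 223, 223, 223, 208, 205, 206, 207, 208]
279 254 S [92, 90, 89, 89, 93, 75, 73, 69, 66, 65, 63, 58, 57, 58, 3, 3, 6, 5, 5, 5, 9, 3, 5, 3, 5, 5, 3, 52, 64, 68, 86, 88, 87, 87, 87] V [199, 193, 192, 191, 214, 218, 218, 218, 219, 219, 219, 219, 219, 216, 221, 222, 224, 223, 223, 223, 216, 222, 223, 223, 223, 223, 222, 216, 218, 218, 213, 191, 193, 193, 193]
[ 291  185   87  104 7029] [331.9 237.9]
[325 313   2   1   2] [325.5 313. ]
```

The blue lid is centred at pixel (335,247) where (324,249) is expected, about 7 mm off toward +x. I'll regrip it there, shift it and set it down again.

```bash
echo '[{"pos": [-0.004, 0.012, 0.03], "jaw": 1}, {"pos": [0, 0, 0.04], "jaw": 1}, {"pos": [0, 0, 0.04], "jaw": 1}, {"pos": [0, 0, 0.035], "jaw": 1}, {"pos": [0, 0, 0.01], "jaw": 1}, {"jaw": 1}, {"jaw": 0.4}, {"jaw": 0.4}, {"jaw": 0.4}, {"jaw": 0.4}]' > rows.txt && python3 -m creep rows.txt 25; echo '[{"jaw": 0.4}, {"jaw": 0.4}, {"jaw": 0.4}, {"jaw": 0.4}]' > rows.txt && python3 -m creep rows.txt; python3 pose.py 0.6 0.1425
```

```text
clock: 33.6
position: [0.6066, 0.1435, 0.1354]
ee_rot: [2.06, 2.371, 0.002]
force: [-2.2, -0.4, 1.4]
width: 0.704
gripper_force: 0.8
clock: 34.0
position: [0.6063, 0.1433, 0.1349]
ee_rot: [2.061, 2.371, 0.001]
force: [-2.2, -0.7, 6.6]
width: 0.648
gripper_force: 24.7
tool d [ 0.     -0.0063 -0.    ] closing yaw 0.14 tilt [ 5.e-04  1.e-04 -1.e+00] z 0.1349 w 0.648
```

```bash
echo '[{"pos": [0, 0, -0.01], "jaw": 0.4}, {"pos": [0, -0.003, -0.01], "jaw": 0.4}, {"pos": [0, -0.003, 0], "jaw": 0.4}, {"jaw": 0.4}, {"jaw": 0.4}, {"jaw": 0.4}]' > rows.txt && python3 -m creep rows.txt; python3 pose.py 0.6 0.1425; echo '[{"pos": [0, 0, 0.01], "jaw": 0.4}, {"pos": [0, 0, 0.006], "jaw": 0.4}, {"pos": [0, 0, 0.002], "jaw": 0.4}, {"jaw": 0.4}, {"jaw": 0.4}, {"jaw": 0.4}]' > rows.txt && python3 -m creep rows.txt; python3 pose.py 0.6 0.1425
```

```text
clock: 34.6
position: [0.6, 0.1424, 0.1539]
ee_rot: [-2.061, -2.371, 0.001]
force: [0.5, 0.3, -2.5]
width: 0.638
gripper_force: 24.7
tool d [ 0.0001 -0.      0.    ] closing yaw 0.14 tilt [-5.e-04 -2.e-04 -1.e+00] z 0.1539 w 0.638
clock: 35.2
position: [0.6001, 0.1425, 0.1359]
ee_rot: [-2.06, -2.371, 0.0]
force: [-0.4, 0.5, -1.9]
width: 0.638
gripper_force: 24.7
tool d [-0.     -0.0001  0.    ] closing yaw 0.14 tilt [-3.e-04 -1.e-04 -1.e+00] z 0.1359 w 0.638
```

```bash
echo '[{"pos": [0, 0, 0.0015], "jaw": 0.4}, {"jaw": 0.4}, {"jaw": 0.4}]' > rows.txt && python3 -m creep rows.txt;  echo '[{"jaw": 0.72}, {"jaw": 0.72}, {"jaw": 0.72}, {"jaw": 1}, {"jaw": 1}, {"jaw": 1}, {"jaw": 1}, {"pos": [0, 0, -0.03], "jaw": 1}]' > rows.txt && python3 -m creep rows.txt; echo '[{"pos": [0, 0, -0.04], "jaw": 1}, {"pos": [0, 0, -0.045], "jaw": 1}, {"pos": [0, 0, -0.04], "jaw": 1}, {"jaw": 1}, {"jaw": 1}, {"jaw": 1}]' > rows.txt && python3 -m creep rows.txt
cat > bl.py <<'E'
from h import *
st=readout.observe(); im=cams.get_image('wrist'); M=T(im,st); x=im['image']
u=proj(im,M,[(.6,.1425,.123)])[0]
hsv=cv2.cvtColor(cv2.medianBlur(x,5),cv2.COLOR_BGR2HSV)
print(st['position'].round(4),u.round(1))
for dy in range(-24,36,6):
    r=int(u[1]+dy); c=np.where(hsv[r,int(u[0]-62):int(u[0]+63),1]<45)[0]+int(u[0]-62); print(r,c.min(),c.max(),(c.min()+c.max())/2)
c=int(u[0]); v=np.where(hsv[int(u[1]):int(u[1])+60,c,1]<45)[0]+int(u[1]); print('bottom row',v.max(), 'r px',427.36*.028/( (np.linalg.inv(M)@[.6,.1425,.123,1])[2]))
E
python3 bl.py
```

```text
clock: 35.5
position: [0.6004, 0.1422, 0.1356]
ee_rot: [2.061, 2.371, 0.0]
force: [-4.3, -2.7, 9.8]
width: 0.633
gripper_force: 25.0
clock: 36.3
position: [0.598, 0.1418, 0.1615]
ee_rot: [-2.058, -2.369, 0.009]
force: [0.4, 0.4, -0.4]
width: 0.995
gripper_force: 0.0
clock: 36.9
position: [0.5997, 0.1423, 0.2886]
ee_rot: [-2.06, -2.371, 0.002]
force: [-0.0, 0.7, -0.6]
width: 1.001
gripper_force: 0.0
[0.5997 0.1423 0.2886] [318.  243.1]
219 285 364 324.5
225 283 367 325.0
231 281 368 324.5
237 281 369 325.0
243 281 369 325.0
249 282 366 324.0
255 284 365 324.5
261 287 362 324.5
267 292 358 325.0
273 298 351 324.5
bottom row 281 r px 44.51678487728896
```

Blue is now about 4 mm off. It shifts by a consistent +4 mm on release, so I'll repeat once with that compensated.

```bash
echo '[{"pos": [0.002, 0.004, 0.03], "jaw": 1}, {"pos": [0, 0, 0.04], "jaw": 1}, {"pos": [0, 0, 0.04], "jaw": 1}, {"pos": [0, 0, 0.033], "jaw": 1}, {"pos": [0, 0, 0.01], "jaw": 1}, {"jaw": 1}, {"jaw": 0.4}, {"jaw": 0.4}, {"jaw": 0.4}, {"jaw": 0.4}]' > rows.txt && python3 -m creep rows.txt 15; echo '[{"jaw": 0.4}, {"jaw": 0.4}, {"jaw": 0.4}, {"pos": [0, 0, -0.005], "jaw": 0.4}, {"pos": [0, 0, -0.005], "jaw": 0.4}, {"pos": [-0.002, -0.004, 0], "jaw": 0.4}, {"pos": [0, -0.004, 0], "jaw": 0.4}, {"jaw": 0.4}, {"jaw": 0.4}]' > rows.txt && python3 -m creep rows.txt; python3 pose.py 0.6 0.1425
```

```text
clock: 37.95
position: [0.6044, 0.1452, 0.1379]
ee_rot: [2.06, 2.37, 0.002]
force: [-2.2, -0.0, 1.5]
width: 0.702
gripper_force: 0.8
clock: 38.85
position: [0.596, 0.1419, 0.1466]
ee_rot: [-2.061, -2.371, 0.0]
force: [-0.6, 0.3, -2.6]
width: 0.636
gripper_force: 14.8
tool d [ 0.     0.004 -0.   ] closing yaw 0.14 tilt [-3.e-04 -1.e-04 -1.e+00] z 0.1466 w 0.636
```

```bash
echo '[{"pos": [0, 0, 0.005], "jaw": 0.4}, {"pos": [0, 0, 0.003], "jaw": 0.4}, {"pos": [0, 0, 0.002], "jaw": 0.4}, {"jaw": 0.4}, {"jaw": 0.4}]' > rows.txt && python3 -m creep rows.txt;  echo '[{"jaw": 0.72}, {"jaw": 0.72}, {"jaw": 0.72}, {"jaw": 1}, {"jaw": 1}, {"jaw": 1}, {"jaw": 1}, {"pos": [0, 0, -0.03], "jaw": 1}]' > rows.txt && python3 -m creep rows.txt; echo '[{"pos": [0, 0, -0.04], "jaw": 1}, {"pos": [0, 0, -0.045], "jaw": 1}, {"pos": [0, 0, -0.04], "jaw": 1}, {"jaw": 1}, {"jaw": 1}, {"jaw": 1}]' > rows.txt && python3 -m creep rows.txt
cat >> bl.py <<'E'
np.savez('pics/bl.npz',M=M); cv2.imwrite('pics/bl.png',x)
print('base proj',proj(im,M,[(.6,.1425,.012)])[0].round(1))
for r in range(int(u[1])-110,int(u[1])-30,6):
    h=hsv[r,240:400]; c=np.where((h[:,0]>95)&(h[:,0]<140)&(h[:,1]>25))[0]+240
    if len(c)>3: print('blue',r,c.min(),c.max(),(c.min()+c.max())/2,len(c))
E
python3 bl.py
```

```text
clock: 39.35
position: [0.5965, 0.1416, 0.1377]
ee_rot: [2.061, 2.37, 0.0]
force: [-2.5, -2.5, 11.0]
width: 0.64
gripper_force: 15.1
clock: 40.15
position: [0.5941, 0.1412, 0.1636]
ee_rot: [-2.058, -2.369, 0.009]
force: [0.5, 0.8, 0.4]
width: 0.998
gripper_force: 0.0
clock: 40.75
position: [0.5957, 0.1417, 0.2906]
ee_rot: [-2.06, -2.371, 0.002]
force: [-0.4, 1.0, -0.6]
width: 1.001
gripper_force: 0.0
[0.5957 0.1417 0.2906] [324.3 242.2]
218 285 359 322.0
224 284 365 324.5
230 282 367 324.5
236 282 368 325.0
242 282 369 325.5
248 282 366 324.0
254 283 366 324.5
260 285 364 324.5
266 289 360 324.5
272 295 355 325.0
bottom row 284 r px 44.198436386145026
base proj [322.8 208.6]
```

Run:
```python
from h import *
x=cv2.medianBlur(cv2.imread('pics/bl.png'),3); h=cv2.cvtColor(x,cv2.COLOR_BGR2HSV); d=np.load('pics/bl.npz')
im=cams.get_image('wrist'); M=d['M']
for z in (.012,.1):
    a=np.radians(np.arange(22.5,360,45))+.14; P=np.c_[.6+.0314*np.cos(a),.1425+.0314*np.sin(a),np.full(8,z)]
    print(z,proj(im,M,P).round().tolist())
for r in range(164,206,6): print(r,[tuple(v) for v in h[r,270:380:6].tolist()])
```

```text
0.012 [[356.0, 195.0], [337.0, 176.0], [309.0, 176.0], [290.0, 195.0], [290.0, 222.0], [309.0, 240.0], [336.0, 240.0], [355.0, 222.0]]
0.1 [[367.0, 216.0], [342.0, 191.0], [306.0, 191.0], [281.0, 216.0], [282.0, 250.0], [307.0, 273.0], [341.0, 273.0], [366.0, 250.0]]
164 [(16, 94, 168), (15, 94, 163), (15, 95, 169), (15, 92, 169), (16, 95, 174), (15, 96, 191), (15, 94, 187), (15, 94, 189), (16, 94, 192), (15, 95, 183), (15, 94, 185), (15, 93, 189), (16, 95, 179), (15, 94, 177), (15, 94, 180), (15, 94, 181), (15, 96, 178), (16, 95, 167), (15, 95, 167)]
170 [(15, 95, 167), (15, 94, 163), (15, 91, 169), (15, 94, 169), (15, 93, 172), (15, 95, 180), (16, 94, 187), (15, 95, 188), (16, 97, 178), (16, 97, 166), (15, 95, 182), (15, 96, 180), (15, 94, 173), (15, 97, 179), (15, 94, 179), (15, 94, 180), (15, 94, 180), (15, 95, 169), (16, 96, 168)]
176 [(16, 93, 167), (15, 96, 164), (15, 94, 169), (15, 93, 172), (15, 95, 172), (16, 97, 176), (15, 110, 142), (15, 108, 151), (15, 110, 151), (16, 107, 133), (16, 105, 136), (15, 111, 147), (15, 109, 150), (16, 94, 179), (15, 93, 181), (15, 94, 181), 
[... 483 characters left out ...]
, (0, 5, 94), (17, 23, 100), (16, 98, 136), (15, 109, 140), (15, 107, 131), (15, 93, 183), (15, 96, 181), (15, 94, 171), (15, 93, 156)]
194 [(26, 69, 217), (18, 85, 187), (15, 93, 172), (14, 84, 146), (0, 3, 96), (150, 3, 97), (0, 11, 97), (150, 5, 95), (165, 5, 95), (165, 5, 94), (135, 5, 94), (165, 5, 94), (14, 27, 104), (14, 98, 138), (15, 106, 135), (15, 94, 181), (15, 96, 181), (15, 93, 172), (16, 93, 167)]
200 [(26, 69, 218), (25, 70, 219), (17, 87, 176), (120, 3, 98), (0, 0, 97), (30, 2, 103), (4, 14, 125), (18, 35, 110), (16, 37, 104), (17, 33, 109), (25, 26, 106), (16, 31, 107), (9, 16, 113), (15, 29, 106), (15, 108, 156), (14, 106, 139), (15, 92, 182), (15, 94, 173), (17, 90, 185)]
```

The glass body, visible above the lid, is centred about 4 mm to −x of the lid. The lid itself is off-axis, and the same offset shows in the first picture. So the body was right on the second placing, and I'll shift it back 4 mm using the grip centre as reference.

```bash
echo '[{"pos": [0, 0, 0.03], "jaw": 1}, {"pos": [0, 0, 0.04], "jaw": 1}, {"pos": [0, 0, 0.04], "jaw": 1}, {"pos": [0, 0, 0.033], "jaw": 1}, {"pos": [0, 0, 0.01], "jaw": 1}, {"jaw": 1}, {"jaw": 0.4}, {"jaw": 0.4}, {"jaw": 0.4}, {"jaw": 0.4}]' > rows.txt && python3 -m creep rows.txt 15; echo '[{"jaw": 0.4}, {"jaw": 0.4}, {"jaw": 0.4}, {"pos": [0, 0, -0.005], "jaw": 0.4}, {"pos": [0, 0, -0.005], "jaw": 0.4}, {"pos": [0, 0.004, 0], "jaw": 0.4}, {"jaw": 0.4}, {"jaw": 0.4}]' > rows.txt && python3 -m creep rows.txt; python3 pose.py 0.6 0.1425; echo '[{"pos": [0, 0, 0.005], "jaw": 0.4}, {"pos": [0, 0, 0.004], "jaw": 0.4}, {"pos": [0, 0, 0.001], "jaw": 0.4}, {"jaw": 0.4}, {"jaw": 0.4}]' > rows.txt && python3 -m creep rows.txt
```

```text
clock: 41.85
position: [0.5968, 0.142, 0.1398]
ee_rot: [2.06, 2.37, 0.002]
force: [0.4, 0.3, 0.3]
width: 0.699
gripper_force: 0.0
clock: 42.65
position: [0.6002, 0.1425, 0.1485]
ee_rot: [-2.061, -2.371, 0.0]
force: [0.9, 0.3, -2.4]
width: 0.631
gripper_force: 14.8
tool d [ 0.0001 -0.0002  0.    ] closing yaw 0.14 tilt [-3.e-04 -1.e-04 -1.e+00] z 0.1485 w 0.631
clock: 43.15
position: [0.5998, 0.1424, 0.1389]
ee_rot: [-2.061, -2.371, 0.001]
force: [-3.1, -1.5, 4.6]
width: 0.634
gripper_force: 15.0
```

```bash
echo '[{"jaw": 0.72}, {"jaw": 0.72}, {"jaw": 0.72}, {"jaw": 1}, {"jaw": 1}, {"jaw": 1}, {"jaw": 1}, {"pos": [0, 0, -0.03], "jaw": 1}]' > rows.txt && python3 -m creep rows.txt; echo '[{"pos": [0, 0, -0.04], "jaw": 1}, {"pos": [0, 0, -0.045], "jaw": 1}, {"pos": [0, 0, -0.04], "jaw": 1}, {"jaw": 1}, {"jaw": 1}, {"jaw": 1}]' > rows.txt && python3 -m creep rows.txt; python3 bl.py
python3 - <<'E'
from h import *
h=cv2.cvtColor(cv2.medianBlur(cv2.imread('pics/bl.png'),3),cv2.COLOR_BGR2HSV)
for r in (182,188,194,200): c=np.where(h[r,270:370,1]<60)[0]+270; print(r,c.min(),c.max(),c.mean().round(1))
E
```

```text
clock: 43.95
position: [0.5981, 0.1418, 0.1655]
ee_rot: [-2.058, -2.369, 0.009]
force: [-0.4, 0.4, -1.0]
width: 0.998
gripper_force: 0.0
clock: 44.55
position: [0.5996, 0.1423, 0.2926]
ee_rot: [-2.06, -2.371, 0.003]
force: [0.5, 0.3, -0.5]
width: 0.999
gripper_force: 0.0
[0.5996 0.1423 0.2926] [318.  241.4]
217 284 357 320.5
223 284 362 323.0
229 281 364 322.5
235 280 366 323.0
241 280 366 323.0
247 280 365 322.5
253 281 364 322.5
259 284 362 323.0
265 288 358 323.0
271 292 354 323.0
bottom row 283 r px 43.89242251747626
base proj [318.3 208.2]
182 302 330 316.0
188 296 337 316.5
194 290 343 316.5
200 286 347 316.5
```

```bash
echo '[{"pos": [0, 0, -0.03], "jaw": 1}, {"jaw": 1}, {"jaw": 1}]' > rows.txt && python3 -m creep rows.txt; python3 -c "
from cell import workorder; print(workorder.sign_off())"
```

```text
clock: 44.9
position: [0.6002, 0.1425, 0.3231]
ee_rot: [-2.06, -2.371, 0.001]
force: [-0.2, 0.1, -0.2]
width: 0.997
gripper_force: 0.0
the job is handed in; nothing more can be done
None
```

The job is handed in at 44.9 s with no verdict shown: grey, blue and amber jars stand upright on their cork spots, each about 3 mm or less off centre (blue set down again three times to centre it), the cup stands mid-plate on the scale, and the squat jar, tape and green jars were not touched.

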